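Load the pot labeller's gravity lane in label order

TASK

The labeller's printed labels are queued for the smallest specimen pot first, then the middle one, then the largest. Without lifting them, slide the three capped pots one by one, in that order, out of their cradles into the sloping lane, letting each roll down and settle in the queue before the next, then swing the clear guard fully shut over the lane. Leave the other things on the counter and on the machine where they are.

Things in the scene. Friction and masses are not known exactly. Their poses are not given: they have to be found in the camera images.
- feeder: Fixed bench-top pot labeller with gravity infeed, 200 x 570 x 290 mm. Origin: on the counter, under the edge where staging shelf meets lane, level with the middle bay. z up, x across the shelf into the lane (roughly away from the robot), y along the lane to its low end. In this frame (mm, used below) the level grey shelf is at x -90 to 0, y -177 to 88, top at z 90
- bay1 (a point): Lane end of the lowest of three cradle bays, on the shelf's edge: feeder (0, 55, 90). A bay is a flat strip of the shelf along x, 33 mm wide between two rails 4 wide and 6 high, open to the lane at x 0; pots lie in it endwise to the lane
- bay2 (a point): The same point of the middle bay: feeder (0, 0, 90)
- bay3 (a point): The same point of the highest bay: feeder (0, -55, 90)
- lane (a point): Middle of the aluminium lane's floor at bay2: feeder (38, 0, 84). Lane: x 0 to 76, y -90 to 188. Floor falls to +y, 2.5 degrees beside the bays, 7 below y 90: z 88, 84, 80, 68 at y -90, 0, 90, 188; a pot steps down 3 to 7 mm and must be pushed till its base clears the shelf edge. Plates: far x 76 to 80, up to z 140; upper end y -92, z 126; near x -4 to 0, y 89 to 188, z 126
- stop (a point): Foot of the stop face at the lane's low end: feeder (38, 188, 68). Behind it stands the white labeller housing, x -70 to 130, y 192 to 392, 150 high, with a label reel on top up to z 290. Pots roll down by themselves; queued in order their centres rest at y 173, 140 and 101, x about 38
- pot_small: Capped round specimen pot, white with blue screw cap, a plain cylinder 30 mm in diameter and 65 mm long, about 45 g, lying in one of the bays. Origin: its centre. Its x is its long axis (cap at +x, towards the lane); y and z turn as it rolls. At first its centre is about 45 mm back from the shelf's lane edge. Which pot is in which bay varies
- pot_medium: The same kind of pot, 37 mm in diameter, 65 mm long, about 70 g. Origin and axes as for the small one
- pot_large: The same kind of pot, 44 mm in diameter, 65 mm long, about 100 g. Origin and axes as for the small one
- guard (a joint): Hinge of the guard, a clear framed panel 85 mm from hinge to free edge, 260 mm long (feeder y -90 to 170). rad: 0 = shut, level over the lane, top face at z 148; grows as it swings up and away from the robot, to 1.95; starts open at 1.6 to 1.9. Friction holds it at any angle (0.12 N m and damped: 2 to 4 N at the edge). When shut a 25 mm lip hangs down from its free edge
- guard_edge (a point): Top of the black grip bar (12 x 80 mm, standing 12 mm proud of the panel's outer face) near the guard's free edge, in the middle of its length, 78 mm from the hinge line; turns with the guard
- guard_hinge (a point): Middle of the guard's hinge line, above the lane's far guide: feeder (82, 40, 146); the line runs along y
- open_pot: Bystander: an empty pot without cap, 36 mm wide and 65 mm high, standing on the shelf's free end beyond the highest bay (feeder y about -140 mm). Origin: centre of its underside
- label_roll: Bystander: spare roll of labels, 68 mm wide, 30 mm high, lying on the labeller's housing. Origin: centre of its underside
- marker: Bystander: black marker pen, 130 mm long, 12 mm thick, on the counter. Origin: middle of its underside
- dish: Bystander: round steel dish, 124 mm wide, 35 mm high, on the counter. Origin: centre of its underside
- sanitiser: Bystander: clear bottle, 68 mm wide, 170 mm high, on the counter. Origin: centre of its underside
- tube_rack: Bystander: white rack of blood tubes, 70 x 200 x 104 mm, on the counter. Origin: centre of its underside
Mind the look-alikes: they are no part of the job. What is shaped like the pot_medium but green or orange is not meant. Leave any turquoise look-alike of the pot_large alone.

How it is judged:
By the outcome, as a careful person would: the job done as asked, in the order asked, and still so for the second after the job is handed in, with the robot touching nothing.
It also fails if it takes over 61 s, if anything falls off the work surface, if the arm or the gripper's body presses on something with over 40 N, if the wrist force passes 120 N, or if a joint passes its speed limit or range.

ROBOT

A 7-joint arm with a two-finger parallel gripper is mounted at the origin on the work surface. World frame = base frame: x ahead of the robot, y to its left, z up, the work surface at z = 0. Lengths are in m, angles in degrees, forces in N, time in s.
With the tool pointing down it reaches from about 0.4 to 0.925 m from the base axis. Payload 4.1 kg.
Tool frame: the origin (TCP) lies on the centre line of the jaws, within the pads' length; the fingertips stand arm.finger_overhang ahead of it and the grasp point (between the pads) lies 8 mm behind it (arm.finger_overhang is the distance from the TCP to the fingertips, in m); z points along the fingers, y is the line along which they close (so a half turn about z gives the same grasp; the last joint's range is limited). The gripper opens to 85 mm and grips with 20 to 120 N. Pads are 22 mm wide; open, the fingers measure 114 mm over their backs; the gripper's body (76 mm by 85 mm) begins 54 mm behind the grasp point. The pads swing forward as they close: fully open they stand 13 mm farther back than shut.
Start: joints at [63.369, 22.827, 2.584, 88.041, -1.071, 69.15, -2.905], TCP at [0.233, -0.607, 0.22] pointing down, gripper open.
Joint ranges: [-161.44, 161.44], [-28.35, 127.94], [-78.24, 83.42], [0, 140.83], [-78.03, 258.03], [13.02, 114.36], [-168.23, 168.23]. Speed limits (degrees/s): [147.25, 147.25, 180, 180, 180, 180, 180].

INTERFACE

Orientations are given as a 3x3 rotation matrix whose columns are the frame's x, y, z axes.
In Python, from rig import arm, camera gives the robot as it stands.
- The arm moves only by the tool carry_out, never from a script. Its argument "targets" is a list of rows, each an object with "delta_pos": the shift along the tool's x, y, z in m, a list of three; "angular": the turn, a rotation vector about the tool's x, y, z in rad, a list of three; "fingers": the finger opening in m, from 0 to 0.0854. A call has 1 to 5 rows; each row is the pose to reach, as a shift and turn from the pose commanded when the call began, along the tool's axes at that moment; what a row does not reach only later rows make up. A row lasts 1/10 s, in which the tool goes at most 50 mm and 8.59 degrees, less where a joint would pass 70% of its speed; a pose out of reach is approached as far as the arm can. A call with a gripper value outside its range is refused whole. The fingers move at their own pace and stop on an object; "force" is the grip in N (left out, the last holds). Time passes only in rows, so rows that repeat a pose let the fingers close. It gives the time, the measured TCP pose, the force, the opening and the grip force at its end, in the units of the state.
- arm.get_state(): the state, without advancing time (a new reading comes with each control period).
- camera(name): name is "scene" or "top" or "wrist"; returns a dict with "pixels" (480x640x3 uint8, red, green, blue), "fx", "fy", "cx", "cy" (pixels), "T" (4x4, takes a point from camera to world coordinates); the wrist camera has in their place "T_tool_cam" (4x4, takes a point from camera to tool coordinates, whose origin is the TCP and whose axes are the flange's). Camera axes: x right, y down, z forward; pixel columns grow to the right and rows downward; lengths in m; the calibration is good to about 2 mm. A picture is of the moment at which its call begins: read the wrist's pose just before it. There is no depth.
- arm.job_done(): hands the job in; it is judged then, once.
The state is a dict: "time_s": time; "q": joint angles; "qvel": joint speeds; "joint_torque": joint torques, N m; "ee_pos": TCP position; "tool_rot": TCP orientation; "force": force on the tool from outside, world axes, zero at the start; "wrist_torque": the same for the moment, N m; "gripper_width": opening from 0.0 (shut) to 1.0 (fully open); "gripper_force": force on a finger pad.
Only numpy, scipy, OpenCV 4.12 (cv2) and the standard library are available. Lean on these libraries where they do the work, as an engineer would, in place of code of your own. Each camera call takes 0.05 s, during which the arm holds its last target. There are 200 camera calls.

## Working session

There is one attempt and no reset: what is moved stays moved. The work goes in short steps, Python scripts to look and compute and a tool call to move; the robot and the scene stay as the last step left them, time stands still between calls to the robot, and variables do not carry over. Pictures are saved under pics/ and viewed, at most 13 in all, crops included, and the job is handed in when it is done.

Besides the shell and the picture viewer there is one more tool, called after "Emit:" as name([rows], argument=value, ...), one row to a line, values as JSON. carry_out: Moves the arm, as the interface text tells. Its arguments: {"type":"object","properties":{"targets":{"type":"array","items":{"type":"object","properties":{"delta_pos":{"type":"array","items":{"type":"number"}},"angular":{"type":"array","items":{"type":"number"}},"fingers":{"type":"number"}}}},"force":{"type":"number"}},"required":["targets"]}

```bash
mkdir -p pics; ls; python3 - <<'E'
from rig import arm,camera
import cv2,numpy as np,pickle
s=arm.get_state();print(s, arm.finger_overhang)
d={}
for n in("scene","top"):
    c=camera(n);d[n]=c;cv2.imwrite(f"pics/{n}0.png",c["pixels"][:,:,::-1]);print(n,c["fx"],c["cx"],c["cy"],c["T"])
pickle.dump(d,open("c0.pkl","wb"))
E
```

```text
pics
{'time_s': 0.0, 'q': array([63.36988605, 22.87193738,  2.57919918, 88.11354313, -1.07288593,
       69.1492794 , -2.90343077]), 'qvel': array([-0.05012281,  0.01005323,  0.01073982, -0.08703213, -0.04230912,
        0.0126519 ,  0.1387997 ]), 'joint_torque': array([-2.91889328e-04, -4.75120103e+01,  1.36419285e+00, -2.54220951e+01,
        1.13878422e-02,  9.50278540e-03, -9.48935735e-06]), 'ee_pos': array([ 0.23229853, -0.60638008,  0.2191678 ]), 'tool_rot': array([[ 9.33791773e-01,  3.57816024e-01, -7.85999332e-04],
       [ 3.57816872e-01, -9.33790114e-01,  1.76331716e-03],
       [-1.03015270e-04, -1.92781488e-03, -9.99998136e-01]]), 'force': array([ 0.28327637, -1.24492275,  0.84161996]), 'wrist_torque': array([-0.03490175,  0.00073938,  0.03638532]), 'gripper_force': 0.0, 'gripper_width': 0.9951828361578255} 0.011
scene 605.5376921930131 318.5507785499496 242.16498257743788 [[ 0.68060827  0.44533636 -0.58176276  1.35370159]
 [ 0.73259994 -0.42272621  0.53347903 -0.81372138]
 [-0.00834876 -0.78928961 -0.61396435  0.99046745]
 [ 0.          0.          0.          1.        ]]
top 501.89032234964384 316.5419877916306 231.33057347359122 [[-4.85238229e-04 -9.91903876e-01  1.26990019e-01  3.77841145e-01]
 [-9.99592524e-01 -3.14322607e-03 -2.83708804e-02 -6.22910454e-02]
 [ 2.85403446e-02 -1.26952040e-01 -9.91498174e-01  1.24777092e+00]
 [ 0.00000000e+00  0.00000000e+00  0.00000000e+00  1.00000000e+00]]
```

View pics/scene0.png

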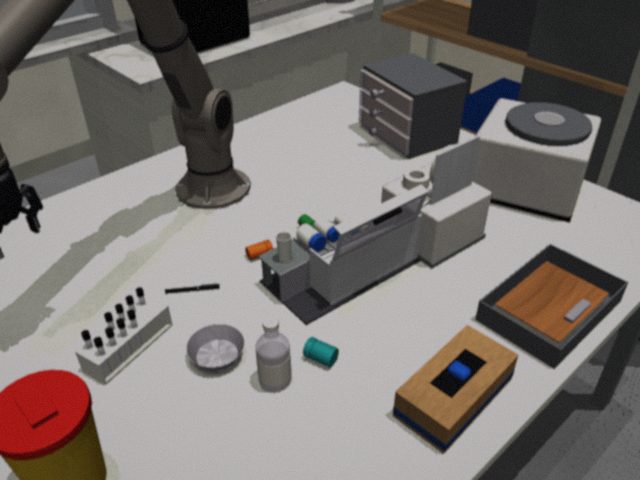

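View pics/top0.png

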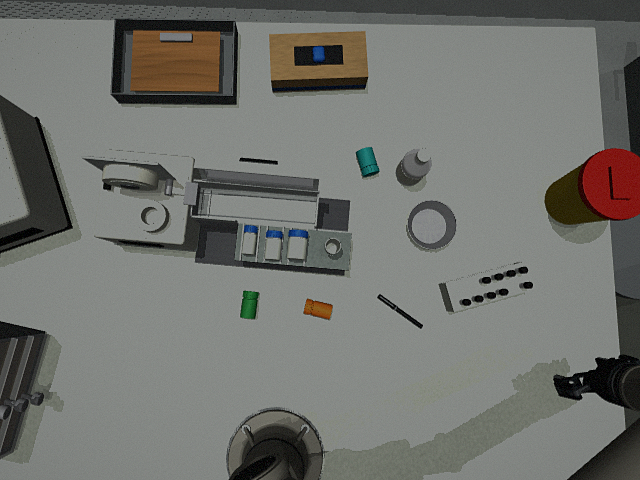

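The scene view shows the guard open and the pots lying with their blue caps towards the lane. In the top view the pots are at about (249,238), (273,245) and (297,245), and the open pot is at (333,246). I'll zoom in to measure.

```bash
python3 - <<'E'
import cv2,pickle
d=pickle.load(open("c0.pkl","rb"))
im=d["top"]["pixels"][150:280,180:360,::-1]
cv2.imwrite("pics/crop0.png",cv2.resize(im,None,fx=4.4,fy=4.4,interpolation=cv2.INTER_CUBIC))
E
```

```text
(no output)
```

View pics/crop0.png

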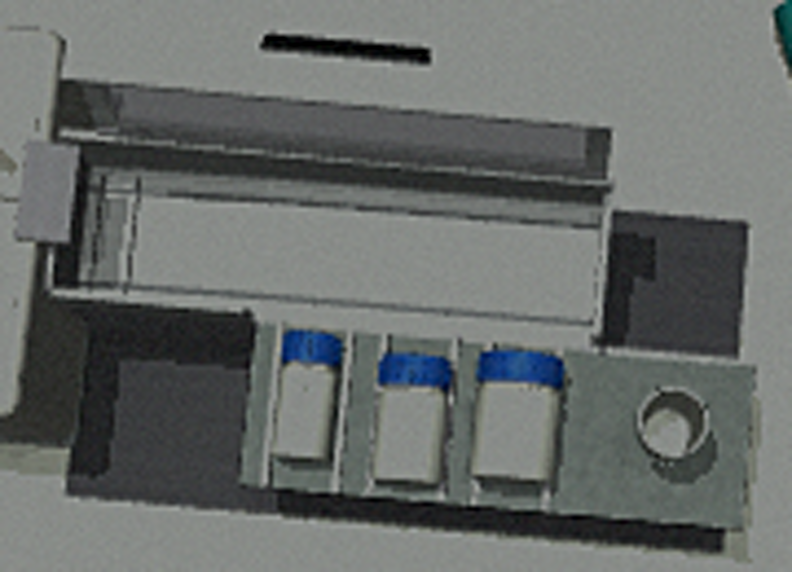

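The shelf corners in the crop are at (240,485), (743,527), (756,366) and (255,320). The pots run small, medium, large over bays 1, 2 and 3, and the black grip bar spans (262,40) to (430,57).

```bash
cat > h.py <<'E'
import numpy as np,cv2,pickle
from scipy.optimize import least_squares
def proj(c,P):
    T=np.linalg.inv(c["T"]);q=P@T[:3,:3].T+T[:3,3]
    return np.c_[c["fx"]*q[:,0]/q[:,2]+c["cx"],c["fy"]*q[:,1]/q[:,2]+c["cy"]]
def ray(c,u,z):
    d=c["T"][:3,:3]@[(u[0]-c["cx"])/c["fx"],(u[1]-c["cy"])/c["fy"],1];o=c["T"][:3,3]
    return o+d*(z-o[2])/d[2]
def R(a): return np.array([[np.cos(a),-np.sin(a),0],[np.sin(a),np.cos(a),0],[0,0,1]])
def fw(p,P): return np.asarray(P)/1000@R(p[2]).T+[p[0],p[1],0]
E
python3 - <<'E'
from h import *
c=pickle.load(open("c0.pkl","rb"))["top"]
cr=lambda u:np.array(u)/4.4+[180,150]
P=np.array([[-90,88,90],[-90,-177,90],[0,-177,90],[0,88,90]],float)
U=cr([[240,485],[743,527],[756,366],[255,320]])
r=least_squares(lambda p:(proj(c,fw(p,P))-U).ravel(),[.5,0,0]);p=r.x
print(p,np.degrees(p[2]),r.fun.round(2))
np.save("pose.npy",p)
inv=lambda w:((w-[p[0],p[1],0])@R(p[2])*1000).round(1)
for n,u,z in(("S cap",(315,335),.105),("S base",(302,460),.105),("M cap",(415,355),.1085),("M base",(405,483),.1085),("L cap",(520,352),.112),("L base",(512,480),.112),("open",(673,425),.155)):
    print(n,inv(ray(c,cr(u),z)))
# guard angle
def bar(a,s):return [82-78*np.cos(a)+14*np.sin(a)*0+ (14*np.sin(a)),40+s,146+78*np.sin(a)+14*np.cos(a)]
for a in np.arange(1.5,2,.1): print(round(a,1),((proj(c,fw(p,np.array([bar(a,40),bar(a,-40)])))-[180,150])*4.4).round())
E
```

```text
[ 0.53944513 -0.00133919 -0.08493491] -4.8664121489841525 [-0.36  0.57  0.03  0.93  0.01 -1.02  0.32 -0.52]
S cap [ -8.4  54.7 105. ]
S base [-73.9  54.8 105. ]
M cap [-14.7   1.7 108.5]
M base [-81.4   0.5 108.5]
L cap [ -8.8 -52.5 112. ]
L base [-75.3 -54.3 112. ]
open [ -44.1 -132.4  155. ]
1.5 [[257.  89.]
 [426. 104.]]
1.6 [[259.  74.]
 [428.  89.]]
1.7 [[262.  59.]
 [430.  74.]]
1.8 [[264.  45.]
 [431.  61.]]
1.9 [[266.  33.]
 [433.  48.]]
```

```bash
cat >> h.py <<'E'
from scipy.spatial.transform import Rotation as Ro
def go(F,s,tilt=0):
    "delta from state s to tool-down, x along feeder x, TCP at feeder F mm"
    p=np.load("pose.npy");A=np.asarray(s["tool_rot"])
    t=R(p[2])@np.diag([1,-1,-1.])@Ro.from_euler('y',tilt,degrees=True).as_matrix()
    return (A.T@(fw(p,np.array([F],float))[0]-s["ee_pos"])).round(4),Ro.from_matrix(A.T@t).as_rotvec().round(3)
E
python3 - <<'E'
from h import *; from rig import arm
s=arm.get_state()
for F in([-20,-200,260],[-106,55,180]):print(go(F,s),fw(np.load("pose.npy"),F))
E
```

```text
(array([ 0.3981, -0.2839, -0.0403]), array([-0.002,  0.001,  0.451])) [ 0.50255066 -0.19892158  0.26      ]
(array([ 0.4319, -0.5508,  0.0402]), array([-0.002,  0.001,  0.451])) [0.43849304 0.06245482 0.18      ]
```

Emit:
carry_out([
  {"delta_pos":[0.04,-0.028,-0.008],"angular":[0,0,0.09]},
  {"delta_pos":[0.08,-0.057,-0.016],"angular":[0,0,0.18]},
  {"delta_pos":[0.12,-0.085,-0.024],"angular":[0,0,0.27]},
  {"delta_pos":[0.16,-0.114,-0.032],"angular":[0,0,0.36]},
  {"delta_pos":[0.2,-0.142,-0.04],"angular":[0,0,0.451],"fingers":0},
])

```text
invalid input at $.targets[0]: expected keys delta_pos, angular, fingers
```

```bash
python3 - <<'E'
from h import *; from rig import arm
s=arm.get_state();print(s["ee_pos"],s["force"])
for F in([-20,-200,260],[-106,55,180]):print(go(F,s))
E
```

```text
[ 0.23231865 -0.606433    0.21926102] [ 0.19848452 -0.15971436 -0.06888759]
(array([ 0.3981, -0.2839, -0.0403]), array([-0.002,  0.001,  0.451]))
(array([ 0.4319, -0.5508,  0.0402]), array([-0.002,  0.001,  0.451]))
```

Emit:
carry_out([
  {"delta_pos":[0.04,-0.028,-0.008],"angular":[0,0,0.09],"fingers":0},
  {"delta_pos":[0.08,-0.057,-0.016],"angular":[0,0,0.18],"fingers":0},
  {"delta_pos":[0.12,-0.085,-0.024],"angular":[0,0,0.27],"fingers":0},
  {"delta_pos":[0.16,-0.114,-0.032],"angular":[0,0,0.36],"fingers":0},
  {"delta_pos":[0.2,-0.142,-0.04],"angular":[0,0,0.451],"fingers":0},
])

```text
time_s: 0.6
ee_pos: [0.3691, -0.4008, 0.2602]
tool_rot: [[0.996, -0.089, -0.0], [-0.089, -0.996, 0.0], [-0.0, -0.0, -1.0]]
force: [1.0, -0.2, -0.4]
gripper_width: 0.142
gripper_force: 0.0
```

```bash
python3 - <<'E'
from h import *; from rig import arm
s=arm.get_state();print(s["time_s"],s["ee_pos"],s["force"],s["gripper_width"])
for F in([-20,-200,260],[-106,55,180]):print(go(F,s))
E
```

```text
0.6 [ 0.36906651 -0.40078596  0.26016749] [ 1.02629241 -0.23328093 -0.37279948] 0.14194761470881148
(array([ 1.150e-01, -2.129e-01,  2.000e-04]), array([-0.   ,  0.   , -0.004]))
(array([ 0.028 , -0.4676,  0.0803]), array([-0.   ,  0.   , -0.004]))
```

Emit:
carry_out([
  {"delta_pos":[0.02,-0.045,0],"angular":[0,0,0],"fingers":0},
  {"delta_pos":[0.04,-0.09,0],"angular":[0,0,0],"fingers":0},
  {"delta_pos":[0.055,-0.135,0],"angular":[0,0,0],"fingers":0},
  {"delta_pos":[0.065,-0.18,0],"angular":[0,0,0],"fingers":0},
  {"delta_pos":[0.07,-0.225,0],"angular":[0,0,0],"fingers":0},
])

```text
time_s: 1.1
ee_pos: [0.4579, -0.1824, 0.2599]
tool_rot: [[0.996, -0.084, -0.0], [-0.084, -0.996, 0.0], [-0.0, -0.0, -1.0]]
force: [0.3, 0.6, -1.1]
gripper_width: -0.003
gripper_force: 0.0
```

Emit:
carry_out([
  {"delta_pos":[-0.005,-0.045,0],"angular":[0,0,0],"fingers":0},
  {"delta_pos":[-0.01,-0.09,0.01],"angular":[0,0,0],"fingers":0},
  {"delta_pos":[-0.02,-0.135,0.03],"angular":[0,0,0],"fingers":0},
  {"delta_pos":[-0.03,-0.18,0.05],"angular":[0,0,0],"fingers":0},
  {"delta_pos":[-0.042,-0.225,0.07],"angular":[0,0,0],"fingers":0},
])

```text
time_s: 1.6
ee_pos: [0.4342, 0.0437, 0.1899]
tool_rot: [[0.996, -0.085, 0.001], [-0.085, -0.996, -0.0], [0.001, 0.0, -1.0]]
force: [0.7, 0.1, -0.2]
gripper_width: 0.004
gripper_force: 0.0
```

```bash
python3 - <<'E'
from h import *; from rig import arm,camera
s=arm.get_state();print(s["time_s"],s["ee_pos"],s["force"],s["gripper_width"])
for F in([-106,55,180],[-106,55,111]):print(go(F,s))
c=camera("wrist");cv2.imwrite("pics/w1.png",c["pixels"][:,:,::-1]);print(c["T_tool_cam"],c["fx"])
E
```

```text
1.6 [0.43420824 0.04370343 0.18990521] [ 0.71489012  0.09672723 -0.17910684] 0.004275073353379986
(array([ 0.0027, -0.0191,  0.0099]), array([ 0.   , -0.001, -0.   ]))
(array([ 0.0026, -0.0191,  0.0789]), array([ 0.   , -0.001, -0.   ]))
[[-3.69010588e-05 -9.59785766e-01 -2.80733473e-01  7.12392036e-02]
 [ 9.99999999e-01 -3.84106956e-05 -1.24744309e-07 -5.50069038e-04]
 [-1.06634401e-05 -2.80733473e-01  9.59785766e-01 -1.55232308e-01]
 [ 0.00000000e+00  0.00000000e+00  0.00000000e+00  1.00000000e+00]] 379.12075376467527
```

View pics/w1.png

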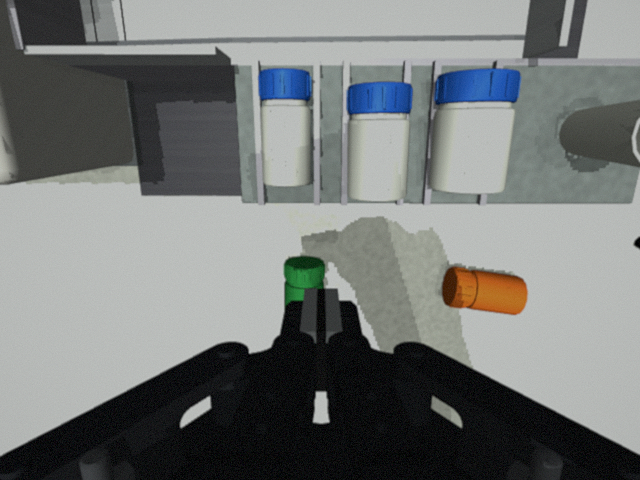

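The wrist view shows the three pots clear, with bases at about (287,183), (377,197) and (470,190), and the closed fingers behind the shelf. Next I'll descend behind the small pot and push.

Emit:
carry_out([
  {"delta_pos":[0.003,-0.019,0.01],"angular":[0,0,0],"fingers":0},
  {"delta_pos":[0.003,-0.019,0.045],"angular":[0,0,0],"fingers":0},
  {"delta_pos":[0.003,-0.019,0.08],"angular":[0,0,0],"fingers":0},
  {"delta_pos":[0.012,-0.019,0.08],"angular":[0,0,0],"fingers":0},
  {"delta_pos":[0.02,-0.019,0.08],"angular":[0,0,0],"fingers":0},
])

```text
time_s: 2.15
ee_pos: [0.4572, 0.059, 0.1109]
tool_rot: [[0.996, -0.085, -0.0], [-0.085, -0.996, -0.0], [-0.0, 0.0, -1.0]]
force: [-0.2, -0.4, 0.7]
gripper_width: -0.002
gripper_force: 0.0
```

Emit:
carry_out([
  {"delta_pos":[0.006,0,0],"angular":[0,0,0],"fingers":0},
  {"delta_pos":[0.012,0,0],"angular":[0,0,0],"fingers":0},
  {"delta_pos":[0.018,0,0],"angular":[0,0,0],"fingers":0},
  {"delta_pos":[0.024,0,0],"angular":[0,0,0],"fingers":0},
  {"delta_pos":[0.03,0,0],"angular":[0,0,0],"fingers":0},
])

```text
time_s: 2.65
ee_pos: [0.487, 0.0566, 0.111]
tool_rot: [[0.996, -0.085, 0.001], [-0.085, -0.996, -0.0], [0.001, 0.0, -1.0]]
force: [0.7, -0.2, 0.2]
gripper_width: -0.003
gripper_force: 0.0
```

```bash
python3 - <<'E'
from h import *; from rig import arm,camera
s=arm.get_state();print(s["time_s"],s["ee_pos"],s["force"],s["gripper_width"])
print(go([-6,55,110],s))
c=camera("wrist");cv2.imwrite("pics/w2.png",c["pixels"][:,:,::-1])
E
```

```text
2.65 [0.48699056 0.05663601 0.11101375] [ 0.73791633 -0.1933604   0.20876277] -0.003104661806911723
(array([ 0.0512, -0.0017,  0.001 ]), array([ 0.   , -0.001, -0.   ]))
```

View pics/w2.png

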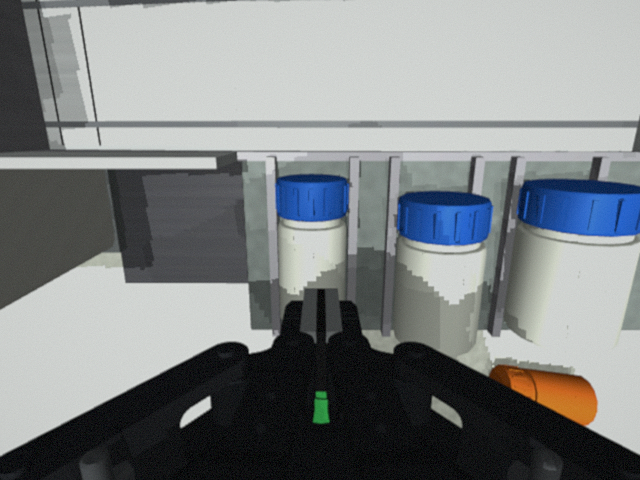

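```bash
cat >> h.py <<'E'
def wc(c,s):
    T=np.eye(4);T[:3,:3]=s["tool_rot"];T[:3,3]=s["ee_pos"];c["T"]=T@c["T_tool_cam"];return c
def inv(w):
    p=np.load("pose.npy");return ((w-[p[0],p[1],0])@R(p[2])*1000).round(1)
E
python3 - <<'E'
from h import *; from rig import arm,camera
s=arm.get_state();c=wc(camera("wrist"),s)
print(inv(s["ee_pos"]))
for n,u,z in(("cap tip",(312,177),.11),("edge",(330,153),.09),("Mcap",(446,195),.115),("Lcap",(590,182),.122)):print(n,inv(ray(c,u,z)))
p=np.load("pose.npy")
print(proj(c,fw(p,[[-46,55,100],[-46,55,120],[19,55,110],[-57,57,100],[0,0,90]])).round())
E
```

```text
[-56.1  53.4 111. ]
cap tip [ -3.8  57.4 110. ]
edge [ 4.6 49.6 90. ]
Mcap [-10.4   3.5 115. ]
Lcap [ -4.3 -48.4 122. ]
[[318. 266.]
 [318. 282.]
 [318. 119.]
 [314. 287.]
 [438. 163.]]
```

```bash
python3 - <<'E'
from h import *; from rig import arm,camera
a=camera("scene")["pixels"][170:290,240:400,::-1];b=camera("top")["pixels"][190:310,200:360,::-1];w=camera("wrist")["pixels"][160:350,230:400,::-1]
f=lambda i:cv2.resize(i,(400,300),interpolation=cv2.INTER_CUBIC)
cv2.imwrite("pics/m3.png",np.vstack([np.hstack([f(a),f(b)]),np.hstack([f(w),f(w)*0])]))
E
```

```text
(no output)
```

View pics/m3.png

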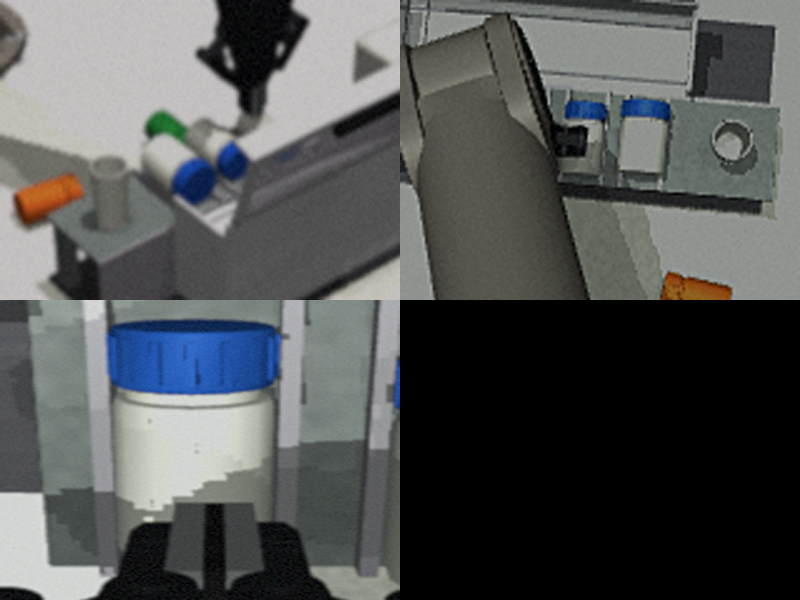

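```bash
python3 - <<'E'
from h import *; from rig import arm,camera
s=arm.get_state();c=camera("scene");p=np.load("pose.npy")
for z in (.1,.11,.12,.13,.14):print(z,inv(ray(c,(336,222),z)),inv(ray(c,(250,0),z)) if 0 else '')
P=fw(p,[[-56,53.4,100],[-45,53.4,100],[-56,53.4,120],[-56,53.4,130],[0,88,90],[0,-177,90],[-90,-177,90],[-12,-55,112],[-12,55,105],[-12,55,120]])
print(((proj(c,P)-[240,170])*2.5).round())
c=camera("top");print(((proj(c,P)-[200,190])*2.5).round())
print(arm.get_state()["ee_pos"],arm.get_state()["force"],arm.get_state()["gripper_width"],arm.finger_overhang)
E
```

```text
0.1 [-63.6  43.7 100. ] 
0.11 [-53.   34.9 110. ] 
0.12 [-42.4  26.1 120. ] 
0.13 [-31.8  17.3 130. ] 
0.14 [-21.2   8.5 140. ] 
[[252. 130.]
 [259. 135.]
 [253. 114.]
 [253. 105.]
 [315. 151.]
 [ 96. 260.]
 [ 42. 212.]
 [194. 183.]
 [282. 146.]
 [283. 133.]]
[[126. 143.]
 [127. 131.]
 [123. 140.]
 [122. 139.]
 [ 96.  81.]
 [380. 105.]
 [372. 202.]
 [248. 104.]
 [128.  94.]
 [127.  92.]]
[0.48588849 0.05676264 0.11053428] [-0.20531886 -0.71481794 -0.47211446] -0.0012808214260400486 0.011
```

Emit:
carry_out([
  {"delta_pos":[0.004,-0.003,0],"angular":[0,0,0],"fingers":0},
  {"delta_pos":[0.008,-0.003,0],"angular":[0,0,0],"fingers":0},
  {"delta_pos":[0.012,-0.003,0],"angular":[0,0,0],"fingers":0},
])

```text
time_s: 3.3
ee_pos: [0.499, 0.0588, 0.1107]
tool_rot: [[0.996, -0.085, 0.0], [-0.085, -0.996, -0.0], [0.0, 0.0, -1.0]]
force: [0.5, -0.1, -0.3]
gripper_width: 0.001
gripper_force: 0.0
```

```bash
cat >> h.py <<'E'
def caps(im):
    h=cv2.cvtColor(im,cv2.COLOR_RGB2HSV);m=cv2.inRange(h,(105,150,60),(125,255,255))
    n,_,st,ce=cv2.connectedComponentsWithStats(m);return [tuple(map(int,x)) for x in st[1:] if x[4]>60]
E
python3 - <<'E'
from h import *; from rig import arm,camera
a=cv2.imread("pics/w1.png")[:,:,::-1].copy();b=cv2.imread("pics/w2.png")[:,:,::-1].copy()
s=arm.get_state();c=camera("wrist");wc(c,s);print(inv(s["ee_pos"]),s["force"])
for i in(a,b,c["pixels"]):print(caps(i))
for x in caps(c["pixels"]):print(inv(ray(c,(x[0]+x[2]/2,x[1]),.11)))
im=c["pixels"][110:350,230:400,::-1]
cv2.imwrite("pics/w4.png",cv2.resize(im,None,fx=2.4,fy=2.4))
E
```

```text
[-45.4  56.5 110.7] [ 0.46841727 -0.05795973 -0.2783279 ]
[(259, 69, 52, 31, 1480), (435, 68, 86, 36, 2545), (347, 82, 65, 32, 1861)]
[(276, 175, 73, 46, 3069), (517, 180, 123, 56, 6005), (397, 192, 96, 53, 4467)]
[(284, 201, 72, 49, 3123), (521, 205, 119, 62, 6169), (403, 217, 94, 57, 4608)]
[ -3.   57.4 110. ]
[ -4.7 -51.4 110. ]
[ -9.8   2.6 110. ]
```

View pics/w4.png

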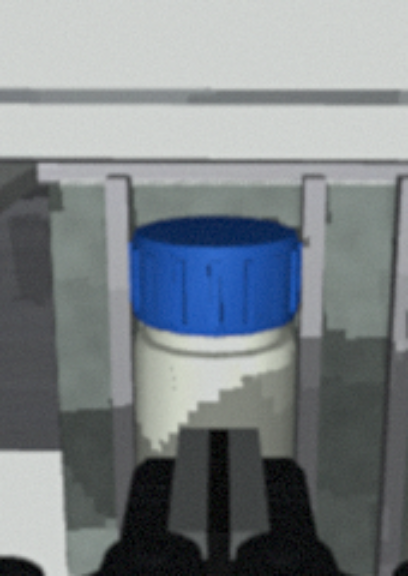

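Emit:
carry_out([
  {"delta_pos":[0,0,0.001],"angular":[0,0,0],"fingers":0},
  {"delta_pos":[0,0,0.002],"angular":[0,0,0],"fingers":0},
  {"delta_pos":[0,0,0.003],"angular":[0,0,0],"fingers":0},
])

```text
time_s: 3.65
ee_pos: [0.4987, 0.0589, 0.1087]
tool_rot: [[0.996, -0.085, 0.0], [-0.085, -0.996, -0.0], [0.0, 0.0, -1.0]]
force: [-4.1, -0.3, 14.5]
gripper_width: -0.002
gripper_force: 7.0
```

```bash
python3 - <<'E'
from h import *; from rig import arm,camera
s=arm.get_state();print(inv(s["ee_pos"]),s["force"],s["wrist_torque"])
c=wc(camera("wrist"),s)
for tx in (0,11):
  for tz in (11,0,-10,-17):
    C=np.linalg.inv(c["T_tool_cam"])@[tx/1e3,0,tz/1e3,1];print(tx,tz,(c["fy"]*C[1]/C[2]+c["cy"]).round(),"px/mm",(c["fx"]/C[2]/1e3).round(2))
E
```

```text
[-45.7  56.6 108.7] [-4.08181461 -0.32031721 14.4884415 ] [0.01078664 0.89276707 0.05017299]
0 11 286.0 px/mm 2.11
0 0 295.0 px/mm 2.24
0 -10 305.0 px/mm 2.38
0 -17 313.0 px/mm 2.48
11 11 264.0 px/mm 2.15
11 0 272.0 px/mm 2.29
11 -10 281.0 px/mm 2.43
11 -17 288.0 px/mm 2.53
```

Emit:
carry_out([
  {"delta_pos":[0,0,-0.015],"angular":[0,0,0],"fingers":0},
  {"delta_pos":[-0.03,0,-0.015],"angular":[0,0,0],"fingers":0},
  {"delta_pos":[-0.06,0,-0.012],"angular":[0,0,0],"fingers":0},
  {"delta_pos":[-0.06,0,0.005],"angular":[0,0,0],"fingers":0},
  {"delta_pos":[-0.058,0,0.005],"angular":[0,0,0],"fingers":0},
])

```text
time_s: 4.2
ee_pos: [0.4383, 0.0631, 0.1013]
tool_rot: [[0.996, -0.084, -0.004], [-0.084, -0.996, -0.001], [-0.004, 0.002, -1.0]]
force: [0.5, -0.5, -0.4]
gripper_width: -0.0
gripper_force: 0.0
```

Emit:
carry_out([
  {"delta_pos":[0.006,0,0],"angular":[0,0,0],"fingers":0},
  {"delta_pos":[0.012,0,0],"angular":[0,0,0],"fingers":0},
  {"delta_pos":[0.018,0,0],"angular":[0,0,0],"fingers":0},
  {"delta_pos":[0.024,0,0],"angular":[0,0,0],"fingers":0},
  {"delta_pos":[0.028,0,0],"angular":[0,0,0],"fingers":0},
])

```text
time_s: 4.7
ee_pos: [0.4695, 0.0612, 0.1028]
tool_rot: [[0.996, -0.085, 0.0], [-0.085, -0.996, 0.0], [0.0, -0.0, -1.0]]
force: [-0.1, -0.1, 0.4]
gripper_width: 0.0
gripper_force: 0.3
```

```bash
python3 - <<'E'
from h import *; from rig import arm,camera
s=arm.get_state();c=camera("wrist");wc(c,s);print(s["time_s"],inv(s["ee_pos"]),s["force"])
for x in caps(c["pixels"]):print(x,inv(ray(c,(x[0]+x[2]/2,x[1]),.11)))
cv2.imwrite("pics/w5.png",c["pixels"][:,:,::-1])
E
```

```text
4.7 [-75.   56.4 102.8] [-0.11270724 -0.11666857  0.41333061]
(278, 117, 81, 45, 3412) [  0.5  57.7 110. ]
(541, 139, 99, 52, 4476) [ -7.4 -44.9 110. ]
(411, 153, 107, 50, 4855) [-12.6   2.1 110. ]
```

Emit:
carry_out([
  {"delta_pos":[-0.001,0,0.0015],"angular":[0,0,0],"fingers":0},
  {"delta_pos":[-0.001,0,0.003],"angular":[0,0,0],"fingers":0},
])

```text
time_s: 4.95
ee_pos: [0.4673, 0.0613, 0.0994]
tool_rot: [[0.996, -0.085, -0.0], [-0.085, -0.996, -0.0], [-0.0, 0.0, -1.0]]
force: [-0.8, 0.1, -0.2]
gripper_width: -0.001
gripper_force: 0.0
```

Emit:
carry_out([
  {"delta_pos":[0,0,0.001],"angular":[0,0,0],"fingers":0},
  {"delta_pos":[0,0,0.002],"angular":[0,0,0],"fingers":0},
])

```text
time_s: 5.15
ee_pos: [0.4674, 0.0613, 0.0975]
tool_rot: [[0.996, -0.085, -0.0], [-0.085, -0.996, -0.0], [-0.0, 0.0, -1.0]]
force: [-1.0, -0.4, 0.4]
gripper_width: -0.001
gripper_force: 0.0
```

Emit:
carry_out([
  {"delta_pos":[0,0,0.003],"angular":[0,0,0],"fingers":0},
  {"delta_pos":[0,0,0.007],"angular":[0,0,0],"fingers":0},
  {"delta_pos":[0.006,0,0.007],"angular":[0,0,0],"fingers":0},
  {"delta_pos":[0.012,0,0.007],"angular":[0,0,0],"fingers":0},
  {"delta_pos":[0.018,0,0.007],"angular":[0,0,0],"fingers":0},
])

```text
time_s: 5.65
ee_pos: [0.4864, 0.0598, 0.0907]
tool_rot: [[0.996, -0.085, 0.0], [-0.085, -0.996, 0.0], [0.0, -0.0, -1.0]]
force: [0.0, -0.2, -0.7]
gripper_width: 0.001
gripper_force: 0.1
```

Emit:
carry_out([
  {"delta_pos":[0.006,0,0],"angular":[0,0,0],"fingers":0},
  {"delta_pos":[0.012,0,0],"angular":[0,0,0],"fingers":0},
  {"delta_pos":[0.018,0,0],"angular":[0,0,0],"fingers":0},
  {"delta_pos":[0.024,0,0],"angular":[0,0,0],"fingers":0},
  {"delta_pos":[0.03,0,0],"angular":[0,0,0],"fingers":0},
])

```text
time_s: 6.15
ee_pos: [0.516, 0.0572, 0.0907]
tool_rot: [[0.996, -0.085, 0.0], [-0.085, -0.996, -0.0], [0.0, 0.0, -1.0]]
force: [0.3, -0.5, 0.4]
gripper_width: 0.001
gripper_force: 0.1
```

```bash
cat > look.py <<'E'
from h import *; from rig import arm,camera
import sys
s=arm.get_state();c=camera("wrist");wc(c,s);print(s["time_s"],inv(s["ee_pos"]),s["force"])
for x in caps(c["pixels"]):print(x,inv(ray(c,(x[0]+x[2]/2,x[1]),.105)))
cv2.imwrite(f"pics/{sys.argv[1]}.png",c["pixels"][:,:,::-1])
E
python3 look.py w6
```

```text
6.15 [-28.3  56.3  90.7] [ 0.27649054 -0.50673093  0.43506555]
(276, 109, 82, 52, 3633) [ 49.6  58.2 105. ]
(539, 254, 101, 82, 6538) [ -4.1 -48.4 105. ]
(410, 266, 105, 74, 6394) [ -9.1   0.8 105. ]
```

Emit:
carry_out([
  {"delta_pos":[0.004,0,0],"angular":[0,0,0],"fingers":0},
  {"delta_pos":[0.008,0,0],"angular":[0,0,0],"fingers":0},
  {"delta_pos":[0.012,0,0],"angular":[0,0,0],"fingers":0},
  {"delta_pos":[0.016,0,0],"angular":[0,0,0],"fingers":0},
  {"delta_pos":[0.019,0,0],"angular":[0,0,0],"fingers":0},
])

```text
time_s: 6.7
ee_pos: [0.5347, 0.0556, 0.0907]
tool_rot: [[0.996, -0.085, 0.0], [-0.085, -0.996, -0.0], [0.0, 0.0, -1.0]]
force: [0.2, -0.6, -0.4]
gripper_width: -0.001
gripper_force: 0.1
```

```bash
python3 look.py w7
```

```text
6.7 [-9.5 56.3 90.7] [ 0.17957234 -0.58581277 -0.44369549]
(275, 111, 82, 50, 3698) [ 67.8  58.5 105. ]
(532, 295, 108, 91, 7654) [ -2.8 -50.4 105. ]
(408, 306, 100, 74, 4672) [ -7.7   0.8 105. ]
```

Emit:
carry_out([
  {"delta_pos":[0.002,0,0],"angular":[0,0,0],"fingers":0},
  {"delta_pos":[0.004,0,0],"angular":[0,0,0],"fingers":0},
  {"delta_pos":[0.006,0,0],"angular":[0,0,0],"fingers":0},
  {"delta_pos":[0.006,0,0],"angular":[0,0,0],"fingers":0},
  {"delta_pos":[0.006,0,0],"angular":[0,0,0],"fingers":0},
])

```text
time_s: 7.25
ee_pos: [0.5404, 0.0551, 0.0907]
tool_rot: [[0.996, -0.085, 0.0], [-0.085, -0.996, -0.0], [0.0, 0.0, -1.0]]
force: [-0.9, 0.7, 0.1]
gripper_width: 0.003
gripper_force: 0.0
```

```bash
python3 look.py w8
```

```text
7.25 [-3.8 56.3 90.7] [-0.94077894  0.72420817  0.08236817]
(267, 115, 83, 46, 3593) [ 72.1  61.2 105. ]
(530, 306, 110, 94, 7983) [ -2. -51. 105.]
(407, 317, 99, 66, 3502) [ -6.9   1.  105. ]
```

Emit:
carry_out([
  {"delta_pos":[0.001,0,0],"angular":[0,0,0],"fingers":0},
  {"delta_pos":[0.001,0,0],"angular":[0,0,0],"fingers":0},
  {"delta_pos":[0.001,0,0],"angular":[0,0,0],"fingers":0},
  {"delta_pos":[0.001,0,0],"angular":[0,0,0],"fingers":0},
  {"delta_pos":[0.001,0,0],"angular":[0,0,0],"fingers":0},
])

```text
time_s: 7.8
ee_pos: [0.5414, 0.055, 0.0907]
tool_rot: [[0.996, -0.085, 0.0], [-0.085, -0.996, -0.0], [0.0, 0.0, -1.0]]
force: [-0.2, -0.4, 0.6]
gripper_width: -0.004
gripper_force: 0.0
```

```bash
python3 look.py w9
```

```text
7.8 [-2.9 56.3 90.7] [-0.18641782 -0.3979058   0.64208429]
(251, 116, 84, 47, 3602) [ 72.7  66.6 105. ]
(529, 308, 111, 94, 8023) [ -1.9 -51.  105. ]
(407, 319, 99, 64, 3305) [ -6.9   0.8 105. ]
```

Emit:
carry_out([
  {"delta_pos":[-0.01,0,-0.02],"angular":[0,0,0],"fingers":0},
  {"delta_pos":[-0.03,0,-0.06],"angular":[0,0,0],"fingers":0},
  {"delta_pos":[-0.06,0.02,-0.08],"angular":[0,0,0],"fingers":0},
  {"delta_pos":[-0.09,0.045,-0.08],"angular":[0,0,0],"fingers":0},
  {"delta_pos":[-0.107,0.055,-0.06],"angular":[0,0,0],"fingers":0},
])

```text
time_s: 8.35
ee_pos: [0.4304, 0.0075, 0.153]
tool_rot: [[0.996, -0.087, 0.006], [-0.087, -0.996, -0.002], [0.006, 0.001, -1.0]]
force: [1.1, -0.4, -1.1]
gripper_width: 0.003
gripper_force: 0.0
```

Emit:
carry_out([
  {"delta_pos":[0,0,0.02],"angular":[0,0,0],"fingers":0},
  {"delta_pos":[0,0,0.04],"angular":[0,0,0],"fingers":0},
  {"delta_pos":[0,0,0.06],"angular":[0,0,0],"fingers":0},
  {"delta_pos":[0,0,0.06],"angular":[0,0,0],"fingers":0},
  {"delta_pos":[0,0,0.06],"angular":[0,0,0],"fingers":0},
])

```text
time_s: 8.85
ee_pos: [0.4301, 0.0094, 0.0909]
tool_rot: [[0.996, -0.085, -0.0], [-0.085, -0.996, 0.0], [-0.0, -0.0, -1.0]]
force: [0.3, 0.4, 0.1]
gripper_width: 0.001
gripper_force: 0.0
```

```bash
python3 look.py w10; python3 - <<'E'
from h import *; from rig import camera
c=camera("top")
cv2.imwrite("pics/t10.png",c["pixels"][:,:,::-1])
for x in caps(c["pixels"]):print(x,inv(ray(c,(x[0]+x[2]/2,x[1]+x[3]/2),.1)))
E
```

```text
8.85 [-109.9    1.4   90.9] [0.2800888  0.39003965 0.10830277]
(417, 6, 159, 73, 9364) [ 1.00e-01 -5.58e+01  1.05e+02]
(262, 36, 115, 62, 6397) [ -8.8   2.4 105. ]
(313, 46, 12, 16, 172) [424.3 -64.2 100. ]
(198, 189, 14, 8, 74) [ 59.8 170.1 100. ]
(266, 230, 17, 8, 70) [-21.3   1.1 100. ]
(288, 230, 20, 8, 120) [-16.5 -52.7 100. ]
```

Emit:
carry_out([
  {"delta_pos":[0.01,-0.001,0],"angular":[0,0,0],"fingers":0},
  {"delta_pos":[0.018,-0.001,0],"angular":[0,0,0],"fingers":0},
  {"delta_pos":[0.025,-0.001,0],"angular":[0,0,0],"fingers":0},
  {"delta_pos":[0.032,-0.001,0],"angular":[0,0,0],"fingers":0},
  {"delta_pos":[0.039,-0.001,0],"angular":[0,0,0],"fingers":0},
])

```text
time_s: 9.45
ee_pos: [0.4695, 0.007, 0.0906]
tool_rot: [[0.996, -0.085, -0.0], [-0.085, -0.996, -0.0], [-0.0, 0.0, -1.0]]
force: [-1.1, 0.5, -0.2]
gripper_width: 0.005
gripper_force: 0.4
```

Emit:
carry_out([
  {"delta_pos":[0.007,0,0],"angular":[0,0,0],"fingers":0},
  {"delta_pos":[0.014,0,0],"angular":[0,0,0],"fingers":0},
  {"delta_pos":[0.021,0,0],"angular":[0,0,0],"fingers":0},
  {"delta_pos":[0.028,0,0],"angular":[0,0,0],"fingers":0},
  {"delta_pos":[0.035,0,0],"angular":[0,0,0],"fingers":0},
])

```text
time_s: 9.95
ee_pos: [0.5044, 0.004, 0.0906]
tool_rot: [[0.996, -0.085, -0.0], [-0.085, -0.996, -0.0], [-0.0, 0.0, -1.0]]
force: [-1.5, 0.1, 1.0]
gripper_width: 0.002
gripper_force: 0.4
```

Emit:
carry_out([
  {"delta_pos":[0.005,0,0],"angular":[0,0,0],"fingers":0},
  {"delta_pos":[0.01,0,0],"angular":[0,0,0],"fingers":0},
  {"delta_pos":[0.015,0,0],"angular":[0,0,0],"fingers":0},
  {"delta_pos":[0.019,0,0],"angular":[0,0,0],"fingers":0},
  {"delta_pos":[0.023,0,0],"angular":[0,0,0],"fingers":0},
])

```text
time_s: 10.45
ee_pos: [0.527, 0.0021, 0.0906]
tool_rot: [[0.996, -0.085, -0.0], [-0.085, -0.996, -0.0], [-0.0, 0.0, -1.0]]
force: [0.3, 0.4, -0.4]
gripper_width: 0.004
gripper_force: 0.2
```

```bash
python3 look.py w11
```

```text
10.45 [-12.7   2.4  90.6] [ 0.30411727  0.41601228 -0.37776082]
(271, 109, 105, 52, 5043) [ 65.3   1.9 105. ]
(403, 288, 125, 89, 7887) [ -2.8 -55.3 105. ]
```

Emit:
carry_out([
  {"delta_pos":[0.003,0,0],"angular":[0,0,0],"fingers":0},
  {"delta_pos":[0.006,0,0],"angular":[0,0,0],"fingers":0},
  {"delta_pos":[0.008,0,0],"angular":[0,0,0],"fingers":0},
  {"delta_pos":[0.01,0,0],"angular":[0,0,0],"fingers":0},
  {"delta_pos":[0.01,0,0],"angular":[0,0,0],"fingers":0},
])

```text
time_s: 11.0
ee_pos: [0.5371, 0.0012, 0.0907]
tool_rot: [[0.996, -0.085, 0.0], [-0.085, -0.996, -0.0], [0.0, 0.0, -1.0]]
force: [0.1, 0.4, 0.2]
gripper_width: 0.004
gripper_force: 0.0
```

Emit:
carry_out([
  {"delta_pos":[0,0,0],"angular":[0,0,0],"fingers":0},
  {"delta_pos":[0,0,0],"angular":[0,0,0],"fingers":0},
  {"delta_pos":[0,0,0],"angular":[0,0,0],"fingers":0},
  {"delta_pos":[0,0,0],"angular":[0,0,0],"fingers":0},
])

```text
time_s: 11.4
ee_pos: [0.5367, 0.0012, 0.0907]
tool_rot: [[0.996, -0.085, 0.0], [-0.085, -0.996, -0.0], [0.0, 0.0, -1.0]]
force: [-0.2, -0.8, 1.0]
gripper_width: -0.004
gripper_force: 0.0
```

```bash
python3 look.py w12
```

```text
11.4 [-2.9  2.3 90.7] [-0.1582353  -0.82981781  0.98460822]
(233, 114, 106, 50, 4921) [ 73.4  15.1 105. ]
(402, 308, 122, 81, 5627) [ -2.  -55.3 105. ]
```

Emit:
carry_out([
  {"delta_pos":[-0.01,0,-0.02],"angular":[0,0,0],"fingers":0},
  {"delta_pos":[-0.03,0,-0.06],"angular":[0,0,0],"fingers":0},
  {"delta_pos":[-0.06,0.02,-0.08],"angular":[0,0,0],"fingers":0},
  {"delta_pos":[-0.09,0.045,-0.08],"angular":[0,0,0],"fingers":0},
  {"delta_pos":[-0.105,0.056,-0.06],"angular":[0,0,0],"fingers":0},
])

```text
time_s: 11.95
ee_pos: [0.4275, -0.0477, 0.1531]
tool_rot: [[0.996, -0.087, 0.006], [-0.087, -0.996, -0.003], [0.006, 0.002, -1.0]]
force: [0.3, -0.2, -0.6]
gripper_width: 0.004
gripper_force: 0.0
```

Emit:
carry_out([
  {"delta_pos":[0,0,0.02],"angular":[0,0,0],"fingers":0},
  {"delta_pos":[0,0,0.04],"angular":[0,0,0],"fingers":0},
  {"delta_pos":[0,0,0.06],"angular":[0,0,0],"fingers":0},
  {"delta_pos":[0,0,0.06],"angular":[0,0,0],"fingers":0},
  {"delta_pos":[0,0,0.06],"angular":[0,0,0],"fingers":0},
])

```text
time_s: 12.45
ee_pos: [0.4275, -0.0456, 0.0909]
tool_rot: [[0.996, -0.085, -0.0], [-0.085, -0.996, 0.0], [-0.0, -0.0, -1.0]]
force: [0.2, -0.0, 0.5]
gripper_width: 0.003
gripper_force: 0.0
```

```bash
python3 look.py w13; python3 - <<'E'
from h import *; from rig import camera
c=camera("top")
cv2.imwrite("pics/t13.png",cv2.resize(c["pixels"][150:280,180:360,::-1],None,fx=4,fy=4))
for x in caps(c["pixels"]):print(x,inv(ray(c,(x[0]+x[2]/2,x[1]+x[3]/2),.1)))
E
```

```text
12.45 [-107.8  -53.6   90.9] [ 0.1686833  -0.00590001  0.54993144]
(246, 14, 142, 71, 8589) [ -0.2 -51.8 105. ]
(312, 46, 13, 16, 171) [424.2 -63.  100. ]
(198, 189, 29, 8, 163) [ 61.4 152.9 100. ]
(289, 230, 19, 8, 119) [-16.4 -53.8 100. ]
```

View pics/t13.png

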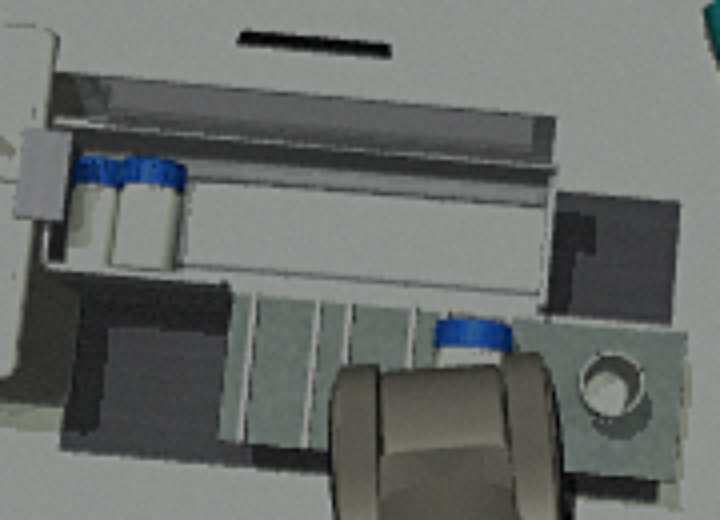

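The small and medium pots are queued squarely at crop (95,210) and (150,215), and the large pot is still in its bay at (472,335). Now I'll push the large one.

Emit:
carry_out([
  {"delta_pos":[0.01,-0.001,0],"angular":[0,0,0],"fingers":0},
  {"delta_pos":[0.018,-0.001,0],"angular":[0,0,0],"fingers":0},
  {"delta_pos":[0.025,-0.001,0],"angular":[0,0,0],"fingers":0},
  {"delta_pos":[0.031,-0.001,0],"angular":[0,0,0],"fingers":0},
  {"delta_pos":[0.037,-0.001,0],"angular":[0,0,0],"fingers":0},
])

```text
time_s: 13.05
ee_pos: [0.4647, -0.0478, 0.0906]
tool_rot: [[0.996, -0.085, -0.001], [-0.085, -0.996, -0.0], [-0.001, 0.0, -1.0]]
force: [-1.2, 0.5, 1.0]
gripper_width: -0.001
gripper_force: 0.4
```

Emit:
carry_out([
  {"delta_pos":[0.007,0,0],"angular":[0,0,0],"fingers":0},
  {"delta_pos":[0.014,0,0],"angular":[0,0,0],"fingers":0},
  {"delta_pos":[0.021,0,0],"angular":[0,0,0],"fingers":0},
  {"delta_pos":[0.028,0,0],"angular":[0,0,0],"fingers":0},
  {"delta_pos":[0.035,0,0],"angular":[0,0,0],"fingers":0},
])

```text
time_s: 13.55
ee_pos: [0.4998, -0.0508, 0.0907]
tool_rot: [[0.996, -0.085, -0.0], [-0.085, -0.996, -0.0], [-0.0, 0.0, -1.0]]
force: [-0.8, 0.5, 1.8]
gripper_width: 0.002
gripper_force: 0.4
```

Emit:
carry_out([
  {"delta_pos":[0.005,0,0],"angular":[0,0,0],"fingers":0},
  {"delta_pos":[0.01,0,0],"angular":[0,0,0],"fingers":0},
  {"delta_pos":[0.015,0,0],"angular":[0,0,0],"fingers":0},
  {"delta_pos":[0.019,0,0],"angular":[0,0,0],"fingers":0},
  {"delta_pos":[0.023,0,0],"angular":[0,0,0],"fingers":0},
])

```text
time_s: 14.05
ee_pos: [0.5223, -0.0528, 0.0906]
tool_rot: [[0.996, -0.085, -0.0], [-0.085, -0.996, -0.0], [-0.0, 0.0, -1.0]]
force: [-0.1, -0.3, -0.0]
gripper_width: -0.003
gripper_force: 0.2
```

Emit:
carry_out([
  {"delta_pos":[0.003,0,0],"angular":[0,0,0],"fingers":0},
  {"delta_pos":[0.006,0,0],"angular":[0,0,0],"fingers":0},
  {"delta_pos":[0.008,0,0],"angular":[0,0,0],"fingers":0},
  {"delta_pos":[0.01,0,0],"angular":[0,0,0],"fingers":0},
  {"delta_pos":[0.01,0,0],"angular":[0,0,0],"fingers":0},
])

```text
time_s: 14.55
ee_pos: [0.5324, -0.0536, 0.0907]
tool_rot: [[0.996, -0.085, 0.001], [-0.085, -0.996, -0.0], [0.001, 0.0, -1.0]]
force: [0.1, 1.0, 0.5]
gripper_width: 0.007
gripper_force: 0.0
```

Emit:
carry_out([
  {"delta_pos":[0,0,0],"angular":[0,0,0],"fingers":0},
  {"delta_pos":[0,0,0],"angular":[0,0,0],"fingers":0},
  {"delta_pos":[0,0,0],"angular":[0,0,0],"fingers":0},
  {"delta_pos":[0,0,0],"angular":[0,0,0],"fingers":0},
])

```text
time_s: 14.95
ee_pos: [0.5321, -0.0536, 0.0907]
tool_rot: [[0.996, -0.085, 0.0], [-0.085, -0.996, -0.0], [0.0, 0.0, -1.0]]
force: [-0.6, 0.6, 0.8]
gripper_width: -0.0
gripper_force: 0.0
```

```bash
python3 look.py w14
```

```text
14.95 [ -2.9 -52.7  90.7] [-0.63899069  0.64707861  0.83588798]
(210, 112, 131, 54, 6618) [ 74.1 -36.2 105. ]
```

Emit:
carry_out([
  {"delta_pos":[-0.01,0,-0.02],"angular":[0,0,0],"fingers":0},
  {"delta_pos":[-0.02,0,-0.06],"angular":[0,0,0],"fingers":0},
  {"delta_pos":[-0.03,-0.02,-0.1],"angular":[0,0,0],"fingers":0},
  {"delta_pos":[-0.03,-0.03,-0.14],"angular":[0,0,0],"fingers":0},
  {"delta_pos":[-0.02,-0.05,-0.18],"angular":[0,0,0],"fingers":0},
])

```text
time_s: 15.5
ee_pos: [0.5151, -0.0029, 0.2724]
tool_rot: [[0.996, -0.087, -0.0], [-0.087, -0.996, -0.002], [-0.0, 0.002, -1.0]]
force: [1.7, 0.2, -0.2]
gripper_width: 0.0
gripper_force: 0.0
```

Emit:
carry_out([
  {"delta_pos":[0.035,-0.01,0],"angular":[0,0,0],"fingers":0},
  {"delta_pos":[0.07,-0.02,0],"angular":[0,0,0],"fingers":0},
  {"delta_pos":[0.105,-0.03,0],"angular":[0,0,0],"fingers":0},
  {"delta_pos":[0.14,-0.04,0],"angular":[0,0,0],"fingers":0},
  {"delta_pos":[0.165,-0.044,0],"angular":[0,0,0],"fingers":0},
])

```text
time_s: 16.0
ee_pos: [0.6862, 0.0289, 0.27]
tool_rot: [[0.996, -0.084, -0.0], [-0.084, -0.996, 0.001], [-0.0, -0.001, -1.0]]
force: [0.5, -0.0, 0.9]
gripper_width: -0.005
gripper_force: 0.0
```

```bash
cat > st.py <<'E'
from h import *; from rig import arm,camera
import sys
s=arm.get_state();print(s["time_s"],inv(s["ee_pos"]),s["force"])
a=camera("scene");b=camera("top")
for x in caps(b["pixels"]):print(x,inv(ray(b,(x[0]+x[2]/2,x[1]+x[3]/2),.1)))
f=lambda i:cv2.resize(i[:,:,::-1],(400,300),interpolation=cv2.INTER_CUBIC)
cv2.imwrite(f"pics/{sys.argv[1]}.png",np.hstack([f(a["pixels"][130:280,280:480]),f(b["pixels"][140:280,180:367])]))
E
python3 st.py m15
```

```text
16.0 [143.7  42.6 270. ] [ 0.46932002 -0.02767655  0.90012945]
(312, 46, 13, 16, 172) [424.2 -63.  100. ]
(198, 189, 31, 8, 181) [ 61.6 150.6 100. ]
```

Emit:
carry_out([
  {"delta_pos":[0.003,0,0.03],"angular":[0,0,0],"fingers":0},
  {"delta_pos":[0.003,0,0.06],"angular":[0,0,0],"fingers":0},
  {"delta_pos":[0.003,0,0.075],"angular":[0,0,0],"fingers":0},
  {"delta_pos":[0.003,0,0.075],"angular":[0,0,0],"fingers":0},
  {"delta_pos":[0.003,0,0.075],"angular":[0,0,0],"fingers":0},
])

```text
time_s: 16.6
ee_pos: [0.6878, 0.0275, 0.1967]
tool_rot: [[0.996, -0.085, 0.001], [-0.085, -0.996, -0.0], [0.001, -0.0, -1.0]]
force: [0.3, 0.9, -0.2]
gripper_width: 0.001
gripper_force: 0.0
```

```bash
python3 st.py m16
```

```text
16.6 [145.3  41.3 196.7] [ 0.26704265  0.85937009 -0.24151553]
(312, 46, 13, 16, 171) [424.2 -63.  100. ]
(198, 189, 38, 8, 227) [ 62.3 142.6 100. ]
```

View pics/m16.png

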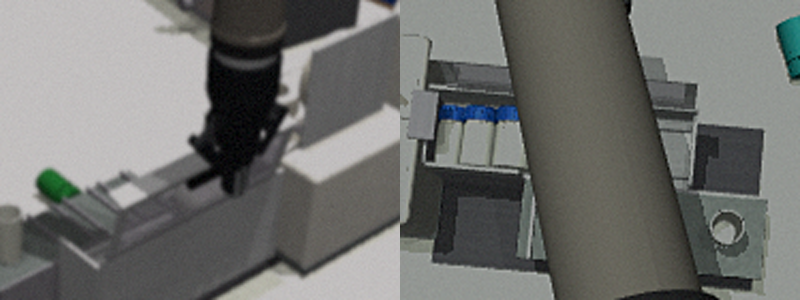

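All three pots are queued, with caps at about (450,113), (480,113) and (508,113) in the right panel, and the finger is behind the guard. Now I'll swing the guard shut.

Emit:
carry_out([
  {"delta_pos":[-0.01,0,0],"angular":[0,0,0],"fingers":0},
  {"delta_pos":[-0.018,0,0],"angular":[0,0,0],"fingers":0},
  {"delta_pos":[-0.024,0,0],"angular":[0,0,0],"fingers":0},
  {"delta_pos":[-0.03,0,0],"angular":[0,0,0],"fingers":0},
  {"delta_pos":[-0.036,0,0],"angular":[0,0,0],"fingers":0},
])

```text
time_s: 17.2
ee_pos: [0.6514, 0.0307, 0.1962]
tool_rot: [[0.996, -0.085, 0.001], [-0.085, -0.996, -0.0], [0.001, 0.0, -1.0]]
force: [2.2, -0.5, 1.2]
gripper_width: 0.0
gripper_force: 1.2
```

Emit:
carry_out([
  {"delta_pos":[-0.007,0,0],"angular":[0,0,0],"fingers":0},
  {"delta_pos":[-0.014,0,0],"angular":[0,0,0],"fingers":0},
  {"delta_pos":[-0.021,0,0],"angular":[0,0,0],"fingers":0},
  {"delta_pos":[-0.028,0,0],"angular":[0,0,0],"fingers":0},
  {"delta_pos":[-0.035,0,0],"angular":[0,0,0],"fingers":0},
])

```text
time_s: 17.7
ee_pos: [0.6157, 0.0335, 0.1949]
tool_rot: [[0.996, -0.085, -0.001], [-0.085, -0.996, -0.0], [-0.001, 0.0, -1.0]]
force: [2.6, -1.0, -2.3]
gripper_width: -0.001
gripper_force: 1.2
```

```bash
cat > bar.py <<'E'
# fit guard angle from dark bar in top view
from h import *; from rig import arm,camera
import sys
s=arm.get_state();c=wc(camera("wrist"),s);print(s["time_s"],inv(s["ee_pos"]),s["force"])
cv2.imwrite(f"pics/{sys.argv[1]}.png",c["pixels"][:,:,::-1])
E
python3 bar.py w17
```

```text
17.7 [ 73.1  41.1 194.9] [ 2.57119558 -0.96792387 -2.26048856]
```

Emit:
carry_out([
  {"delta_pos":[-0.005,0,0],"angular":[0,0,0],"fingers":0},
  {"delta_pos":[-0.01,0,0],"angular":[0,0,0],"fingers":0},
  {"delta_pos":[-0.015,0,0],"angular":[0,0,0],"fingers":0},
  {"delta_pos":[-0.02,0,0],"angular":[0,0,0],"fingers":0},
])

```text
time_s: 18.15
ee_pos: [0.5964, 0.0354, 0.1958]
tool_rot: [[0.996, -0.085, -0.0], [-0.085, -0.996, -0.0], [-0.0, 0.0, -1.0]]
force: [1.0, -0.3, -0.3]
gripper_width: -0.003
gripper_force: 0.5
```

Emit:
carry_out([
  {"delta_pos":[0.015,0,-0.005],"angular":[0,0,0],"fingers":0},
  {"delta_pos":[0.015,0,-0.04],"angular":[0,0,0],"fingers":0},
  {"delta_pos":[-0.01,0,-0.05],"angular":[0,0,0],"fingers":0},
  {"delta_pos":[-0.02,0,-0.05],"angular":[0,0,0],"fingers":0},
  {"delta_pos":[-0.02,0,-0.05],"angular":[0,0,0],"fingers":0},
])

```text
time_s: 18.65
ee_pos: [0.5751, 0.0372, 0.2454]
tool_rot: [[0.996, -0.084, -0.001], [-0.084, -0.996, -0.001], [-0.001, 0.001, -1.0]]
force: [0.8, -0.1, 0.5]
gripper_width: -0.001
gripper_force: 0.0
```

```bash
python3 bar.py w18; python3 - <<'E'
from h import *
i=cv2.imread("pics/w18.png");cv2.imwrite("pics/w18.png",i)
E
```

```text
18.65 [ 32.2  41.5 245.4] [ 0.83765162 -0.05180061  0.49049031]
```

View pics/w18.png

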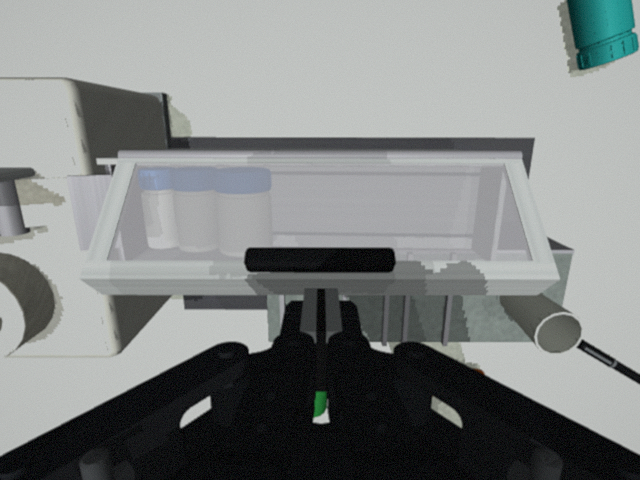

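The guard is at about 45°. The grip bar is at row 260, columns 245–395, which is 80 mm long and about 36 mm below the TCP, as expected. Now I'll press it down along its arc.

Emit:
carry_out([
  {"delta_pos":[0.002,0,0.035],"angular":[0,0,0],"fingers":0},
  {"delta_pos":[0.001,0,0.043],"angular":[0,0,0],"fingers":0},
  {"delta_pos":[-0.001,0,0.048],"angular":[0,0,0],"fingers":0},
  {"delta_pos":[-0.004,0,0.053],"angular":[0,0,0],"fingers":0},
  {"delta_pos":[-0.009,0,0.059],"angular":[0,0,0],"fingers":0},
])

```text
time_s: 19.2
ee_pos: [0.5671, 0.0378, 0.186]
tool_rot: [[0.996, -0.085, -0.003], [-0.085, -0.996, -0.0], [-0.003, 0.0, -1.0]]
force: [-2.3, 0.8, 4.5]
gripper_width: -0.001
gripper_force: 1.5
```

Emit:
carry_out([
  {"delta_pos":[-0.003,0,0.005],"angular":[0,0,0],"fingers":0},
  {"delta_pos":[-0.006,0,0.01],"angular":[0,0,0],"fingers":0},
  {"delta_pos":[-0.009,0,0.015],"angular":[0,0,0],"fingers":0},
  {"delta_pos":[-0.011,0,0.02],"angular":[0,0,0],"fingers":0},
  {"delta_pos":[-0.013,0,0.025],"angular":[0,0,0],"fingers":0},
])

```text
time_s: 19.7
ee_pos: [0.5551, 0.0388, 0.1612]
tool_rot: [[0.996, -0.085, 0.001], [-0.085, -0.996, -0.0], [0.001, 0.0, -1.0]]
force: [0.3, 0.1, 1.5]
gripper_width: 0.002
gripper_force: 0.4
```

```bash
cat > barm.py <<'E'
from h import *; from rig import arm,camera
s=arm.get_state();c=wc(camera("wrist"),s);im=c["pixels"]
print(s["time_s"],inv(s["ee_pos"]),s["force"])
cv2.imwrite("pics/wb.png",im[:,:,::-1])
P=np.load("pose.npy")
for a in(0,.1,.2,.3,.5,.75):
    B=[[3+82-78*np.cos(a)+14*np.sin(a),42+d,146+78*np.sin(a)+14*np.cos(a)] for d in(40,-40)]
    print(a,proj(c,fw(P,B)).round().tolist())
m=(im.max(2)<45).astype(np.uint8);m[280:,:]=0
n,_,st,_=cv2.connectedComponentsWithStats(m);print([list(map(int,x)) for x in st[1:] if x[4]>150])
E
python3 barm.py
```

```text
19.7 [ 12.2  41.3 161.2] [0.28278118 0.07520242 1.47439414]
0 [[232.0, 305.0], [409.0, 305.0]]
0.1 [[228.0, 309.0], [413.0, 309.0]]
0.2 [[223.0, 312.0], [418.0, 312.0]]
0.3 [[218.0, 313.0], [423.0, 313.0]]
0.5 [[206.0, 308.0], [434.0, 308.0]]
0.75 [[189.0, 286.0], [451.0, 286.0]]
[[113, 55, 13, 57, 343]]
```

Contact is holding, so I'll press on slowly to the stop.

Emit:
carry_out([
  {"delta_pos":[-0.001,0,0.003],"angular":[0,0,0],"fingers":0},
  {"delta_pos":[-0.002,0,0.006],"angular":[0,0,0],"fingers":0},
  {"delta_pos":[-0.003,0,0.009],"angular":[0,0,0],"fingers":0},
])

```text
time_s: 20.05
ee_pos: [0.5525, 0.039, 0.1526]
tool_rot: [[0.996, -0.085, 0.001], [-0.085, -0.996, -0.0], [0.001, 0.0, -1.0]]
force: [0.4, -0.4, 0.8]
gripper_width: 0.002
gripper_force: 0.3
```

Emit:
carry_out([
  {"delta_pos":[0,0,0.001],"angular":[0,0,0],"fingers":0},
  {"delta_pos":[0,0,0.002],"angular":[0,0,0],"fingers":0},
])

```text
time_s: 20.25
ee_pos: [0.5519, 0.039, 0.1505]
tool_rot: [[0.996, -0.085, -0.0], [-0.085, -0.996, -0.0], [-0.0, 0.0, -1.0]]
force: [-0.5, -0.8, 0.5]
gripper_width: 0.004
gripper_force: 0.3
```

Emit:
carry_out([
  {"delta_pos":[0,0,0.001],"angular":[0,0,0],"fingers":0},
  {"delta_pos":[0,0,0.0015],"angular":[0,0,0],"fingers":0},
])

```text
time_s: 20.45
ee_pos: [0.5519, 0.0391, 0.149]
tool_rot: [[0.996, -0.085, -0.0], [-0.085, -0.996, -0.0], [-0.0, 0.0, -1.0]]
force: [-0.4, -0.0, 0.3]
gripper_width: 0.003
gripper_force: 0.3
```

Emit:
carry_out([
  {"delta_pos":[0,0,0.001],"angular":[0,0,0],"fingers":0},
  {"delta_pos":[0,0,0.0015],"angular":[0,0,0],"fingers":0},
])

```text
time_s: 20.65
ee_pos: [0.552, 0.0391, 0.1489]
tool_rot: [[0.996, -0.085, -0.0], [-0.085, -0.996, -0.001], [-0.0, 0.001, -1.0]]
force: [-3.8, -1.0, 10.0]
gripper_width: -0.001
gripper_force: 5.2
```

The force jumped to 10 N at the height expected for shut. I'll lift off and check.

Emit:
carry_out([
  {"delta_pos":[0,0,-0.02],"angular":[0,0,0],"fingers":0},
  {"delta_pos":[-0.01,0,-0.06],"angular":[0,0,0],"fingers":0},
  {"delta_pos":[-0.03,0.02,-0.1],"angular":[0,0,0],"fingers":0},
  {"delta_pos":[-0.05,0.06,-0.12],"angular":[0,0,0],"fingers":0},
  {"delta_pos":[-0.06,0.1,-0.12],"angular":[0,0,0],"fingers":0},
])

```text
time_s: 21.15
ee_pos: [0.4849, -0.0556, 0.2716]
tool_rot: [[0.997, -0.082, 0.008], [-0.082, -0.997, -0.001], [0.008, 0.001, -1.0]]
force: [0.9, -0.3, -0.1]
gripper_width: -0.0
gripper_force: 0.0
```

Emit:
carry_out([
  {"delta_pos":[0,0.04,0],"angular":[0,0,0],"fingers":0},
  {"delta_pos":[0,0.08,0],"angular":[0,0,0],"fingers":0},
  {"delta_pos":[0,0.12,0],"angular":[0,0,0],"fingers":0},
  {"delta_pos":[0,0.15,0],"angular":[0,0,0],"fingers":0},
  {"delta_pos":[0,0.15,0],"angular":[0,0,0],"fingers":0},
])

```text
time_s: 21.65
ee_pos: [0.4696, -0.2105, 0.2674]
tool_rot: [[0.996, -0.094, -0.0], [-0.094, -0.996, -0.002], [-0.0, 0.002, -1.0]]
force: [-0.0, -1.0, -0.2]
gripper_width: -0.005
gripper_force: 0.0
```

```bash
python3 - <<'E'
from h import *; from rig import arm,camera
s=arm.get_state();c=camera("top");im=c["pixels"];P=np.load("pose.npy")
print(s["time_s"],inv(s["ee_pos"]),s["force"],np.abs(s["qvel"]).max())
cv2.imwrite("pics/tf.png",cv2.resize(im[140:285,170:360,::-1],None,fx=4,fy=4))
m=(im.max(2)<30).astype(np.uint8)[195:250,190:330]
n,_,st,ce=cv2.connectedComponentsWithStats(m)
for x,q in zip(st[1:],ce[1:]):
    if x[4]>40:print(x,q+[190,195])
for a in(0,.05,.1,.2):print(a,proj(c,fw(P,[[82-78*np.cos(a)+14*np.sin(a),40,146+78*np.sin(a)+14*np.cos(a)]])))
E
```

```text
21.65 [ -51.9 -214.3  267.4] [-0.04112975 -1.03602018 -0.17107621] 4.31826365374483
[48 19 36  7 97] [255.72164948 217.        ]
0 [[256.36137643 217.68197068]]
0.05 [[256.23693962 217.04750723]]
0.1 [[256.12239061 216.32442908]]
0.2 [[255.92457857 214.61697316]]
```

View pics/tf.png

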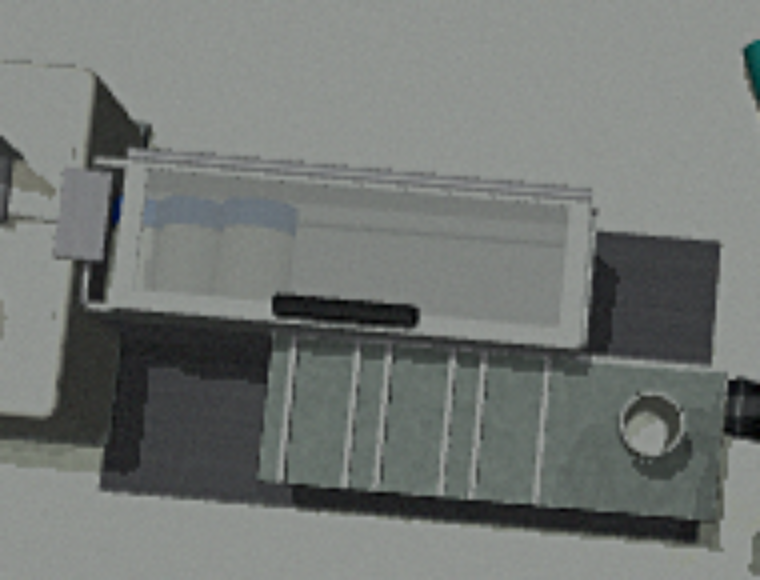

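The top view shows the guard level over the lane, with the bar at (345,310), the three pots queued under it and the open pot in place. I'll let the arm settle and hand in.

Emit:
carry_out([
  {"delta_pos":[0,0,0],"angular":[0,0,0],"fingers":0},
  {"delta_pos":[0,0,0],"angular":[0,0,0],"fingers":0},
  {"delta_pos":[0,0,0],"angular":[0,0,0],"fingers":0},
])

```text
time_s: 22.0
ee_pos: [0.4714, -0.2036, 0.2678]
tool_rot: [[0.997, -0.083, 0.0], [-0.083, -0.997, 0.0], [0.0, -0.0, -1.0]]
force: [0.6, 0.3, 0.3]
gripper_width: -0.002
gripper_force: 0.0
```

```bash
python3 -c "
from rig import arm;print(arm.job_done())"
```

```text
the job is handed in; nothing more can be done
None
```

I slid the small, medium and large pots into the lane in that order, pressed the guard down to its stop, and handed the job in at 22 s; the last picture shows the pots queued under the closed guard and the nearby open pot still in place (no verdict came back).

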